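Pin the gearbox housing in its checking fixture and record the reading

TASK

Gauge the housing that lies in the checking fixture: with the fingertips push the three black-headed pins lightly down until each is fully home, first the locating pin with the big round head, then the locating pin with the oblong head, then the check pin with the slim round head. Once all three are down, tap the long record key at the front of the readout and let it come up again. Only press: do not pull a pin up, shift the housing, press the two small square keys, lean on the indicator, or disturb the gauges, setting disc and caliper lying about.

Things in the scene. Friction and masses are not known exactly. Their poses are not given: they have to be found in the camera images.
- fixture: checking fixture, fixed: grey plate 310 x 300 x 18 mm on the granite table, with a housing on it. Origin: on the table under the middle of the housing; x points away from the robot at yaw 0, z up. Plate spans x -165 to +145, y -150 to +150 mm. Pin stations stand at fixture (0, +113), (0, -113) and (-88, 0) mm; which pin is at which place changes from run to run
- casting: aluminium gearbox housing, about 1.3 kg, loose on four rests: flange 130 x 180 x 14 mm, three ears with 13 mm holes under the pins, boxy middle 96 x 146 mm with two round bosses on top, highest point 116 mm above the table. Origin: centre of its underside, 36 mm above the table; axes as the fixture's
- station_round: fixed steel station that carries the round pin: post 24 mm square, 50 mm on the robot's side of the pin, and an arm with a bushing, top 84 mm above the table. Origin: on the fixture plate, on the pin's axis
- pin_round_top (a point): centre of the top face of the first locating pin (moves with it): black mushroom head 32 mm across and 16 mm high on a 10 mm steel shank, standing upright in a steel arm. When the pin is home its top is 100 mm above the table; up, 125 mm
- pin_round (a joint): slide of the round-headed pin, m: 0 = up, grows as it is pressed down, 0.025 = home (its shoulder stops hard on the bushing). It starts 0 to 6 mm down, needs about 3 N to move over the whole way, and stays where it is left. It can also be pulled up, to -0.012
- station_oblong: fixed steel station that carries the oblong pin: post 24 mm square, 50 mm on the robot's side of the pin, and an arm with a bushing, top 84 mm above the table. Origin: on the fixture plate, on the pin's axis
- pin_oblong_top (a point): centre of the top face of the second locating pin (moves with it): black oblong head 42 x 16 mm, 16 mm high, long along the fixture's y. Heights as for the round one: 100 mm home, 125 mm up
- pin_oblong (a joint): slide of the oblong-headed pin, m: same behaviour and values as pin_round
- station_slim: fixed steel station that carries the slim pin: post 24 mm square, 50 mm on the robot's side of the pin, and an arm with a bushing, top 84 mm above the table. Origin: on the fixture plate, on the pin's axis
- pin_slim_top (a point): centre of the top face of the check pin (moves with it): black slim round head 16 mm across, 16 mm high. Heights as for the round one: 100 mm home, 125 mm up
- pin_slim (a joint): slide of the slim check pin, m: same behaviour and values as pin_round
- indicator: grey digital indicator, 56 mm across, lying face up on a steel bracket at the far side of the fixture, centred at fixture (+114, 0) mm, top 85 mm above the table, its spindle pointing at the housing. Origin: foot of the bracket, on the fixture plate
- readout: readout, fixed, grey plastic, 150 mm (x) x 140 mm (y): keypad 40 mm high on the robot's side, raised screen 71 mm high on the far side (readout x +23 to +73 mm). Origin: centre of its underside on the table; x away from the robot at yaw 0
- record_key_top (a point): centre of the top face of the record key: long white key 18 mm (x) x 52 mm (y), at readout (-46, 0) mm, top 48 mm above the table when up; the only long key, nearest the robot
- record_key (a joint): record key, m: 0 = up, 0.004 = fully down; springs back by itself; starts to move at about 1.2 N and is fully down at about 2.8 N
- left_key (a joint): small square white key 18 x 18 mm at readout (+2, +36) mm: not to be pressed; same spring and values as record_key
- right_key (a joint): small square white key 18 x 18 mm at readout (+2, -36) mm: not to be pressed; same spring and values as record_key
- plug_gauge: loose steel plug gauge, 76 mm long, 16 mm wide, 14 mm high, lying on the far right corner of the fixture plate
- ring_gauge: loose dark steel ring gauge, 44 mm across, 14 mm high, on the far left corner of the fixture plate
- setting_master: loose stepped steel disc, 52 mm across, 40 mm high, on the table behind the readout
- caliper: loose digital caliper, 210 mm long, 11 mm high, lying crosswise on the table between the robot and the readout
Things that resemble listed ones, but are neither listed nor needed, are in the scene too. What is shaped like the readout but brown or purple is not meant.

How it is judged:
By the outcome, as a careful person would: the job done as asked, in the order asked, and still so for the second after the job is handed in, with the robot touching nothing.
It also fails if it takes over 53 s, if anything falls off the work surface, if the arm or the gripper's body presses on something with over 40 N, if the wrist force passes 120 N, or if a joint passes its speed limit or range.

ROBOT

A 6-joint arm with a two-finger parallel gripper is mounted at the origin on the work surface. World frame = base frame: x ahead of the robot, y to its left, z up, the work surface at z = 0. Lengths are in m, angles in rad, forces in N, time in s.
With the tool pointing down it reaches from about 0.35 to 0.975 m from the base axis. Payload 4.9 kg.
Tool frame: the origin (TCP) lies at the very end of the fingers, on their centre line; the grasp point (between the pads) lies 19 mm behind it; z points along the fingers, y is the line along which they close (so a half turn about z gives the same grasp; the last joint's range is limited). The gripper opens to 85 mm and grips with 20 to 120 N. Pads are 22 mm wide; open, the fingers measure 114 mm over their backs; the gripper's body (76 mm by 85 mm) begins 54 mm behind the grasp point. The pads swing forward as they close: fully open they stand 13 mm farther back than shut.
Start: joints at [1.167, 0.053, 1.613, -0, 1.476, -0.119], TCP at [0.176, 0.6, 0.231] pointing down, gripper open.
Joint ranges: [-3.01, 3.01], [-1.01, 2.22], [0.06, 2.58], [-1.02, 4.17], [0.09, 2.62], [-3.14, 3.14]. Speed limits (rad/s): [2.57, 2.57, 3.14, 3.14, 3.14, 3.14].

INTERFACE

Orientations are given as a unit quaternion [w, x, y, z].
In Python, from plant import monitor, vision, manip gives the robot as it stands. The module is installed in compiled form; this text tells all that it offers.
- The arm moves only by the tool arm_command, never from a script. Its argument "rows" is a list of rows, each a list of 3 entries, a list of its own where there are three numbers: the finger opening in mm, from 0 to 85.4, then the shift along the world's x, y, z in units of 30 cm (1.0 is 30 cm), then the turn, a rotation vector about the world's x, y, z in units of pi/2 rad (1.0 is pi/2 rad). In form: [[claw, [x, y, z], [wx, wy, wz]], ...]. A call has 1 to 12 rows; each row is the pose to reach, as a shift and turn from the pose commanded when the call began; what a row does not reach only later rows make up. A row lasts 1/12 s, in which the tool goes at most 41.7 mm and 7.16 degrees, less where a joint would pass 70% of its speed; a pose out of reach is approached as far as the arm can. A call with a number of a shift or a turn outside -1 to 1 is refused whole. A call with a gripper value outside its range is refused whole. The fingers move at their own pace and stop on an object; the grip force is fixed at half the most. Time passes only in rows, so rows that repeat a pose let the fingers close. It gives the time, the measured TCP pose, the force, the opening and the grip force at its end, in the units of the state.
- monitor.state(): the state, without advancing time (a new reading comes with each control period).
- vision.grab_frame(name): name is "scene" or "top" or "wrist"; returns a dict with "color" (420x560x3 uint8, red, green, blue), "z_map" (420x560 float32, m along the optical axis (not along the pixel's ray), 0 where there is no reading), "mtx" (3x3 intrinsics, pixels), "R" (3x3) and "t" (3): a world point X has camera coordinates R X + t. Camera axes: x right, y down, z forward; pixel columns grow to the right and rows downward; lengths in m; the calibration is good to about 2 mm. A picture is of the moment at which its call begins.
- manip.job_done(): hands the job in; it is judged then, once.
The state is a dict: "time": time; "joint_pos": joint angles; "joint_vel": joint speeds; "joint_efforts": joint torques, N m; "tool_pos": TCP position; "tool_rot": TCP orientation; "contact_force": force on the tool from outside, world axes, zero at the start; "ft_torque": the same for the moment, N m; "gripper_width": opening from 0.0 (shut) to 1.0 (fully open); "grasp_force": force on a finger pad.
Only numpy, scipy, OpenCV 4.12 (cv2) and the standard library are available. Lean on these libraries where they do the work, as an engineer would, in place of code of your own. Each camera call takes 0.05 s, during which the arm holds its last target. There are 200 camera calls.

## Working session

There is one attempt and no reset: what is moved stays moved. The work goes in short steps, Python scripts to look and compute and a tool call to move; the robot and the scene stay as the last step left them, time stands still between calls to the robot, and variables do not carry over. Pictures are saved under pics/ and viewed, at most 10 in all, crops included, and the job is handed in when it is done.

Besides the shell and the picture viewer there is one more tool, called after "Call:" in YAML: its name, and indented under it one key for each argument. arm_command: Moves the arm, as the interface text tells. Shifts and turns lie within -1 to 1; 1 stands for 30 cm of shift or pi/2 rad of turn. Its arguments: {"type":"object","properties":{"rows":{"type":"array"}},"required":["rows"]}

```bash
mkdir -p pics
cat > h.py <<'E'
import numpy as np,cv2
from plant import monitor,vision,manip
def grab(n,f=None):
    d=vision.grab_frame(n)
    if f: cv2.imwrite('pics/'+f,d['color'][:,:,::-1]); np.savez('pics/'+f[:-4],**d)
    return d
def pts(d):
    z=d['z_map'];v,u=np.mgrid[:420,:560];K=d['mtx']
    c=np.stack([(u-K[0,2])/K[0,0]*z,(v-K[1,2])/K[1,1]*z,z],-1)
    return (c-d['t'])@d['R']   # R^T (c-t)
E
python3 - <<'E'
from h import *
d=grab('top','top.png');grab('scene','scene.png')
print(d['mtx'],d['R'],d['t']);s=monitor.state();print(s['tool_rot'],s['tool_pos'],s['contact_force'],s['time'])
E
```

```text
[[484.78376931   0.         278.53010188]
 [  0.         484.78376931 215.91993145]
 [  0.           0.           1.        ]] [[-0.00536553 -0.99994778 -0.00869763]
 [-0.98044172  0.00697166 -0.19668609]
 [ 0.19673646  0.00747219 -0.98042793]] [-0.12886617  0.49730125  1.35113556]
[-2.49048124e-04  1.41914964e-01  9.89878408e-01 -9.04451555e-04] [0.17535777 0.59930504 0.23015741] [ 0.35641224 -0.8197362   0.52988805] 0.1
```

View pics/top.png

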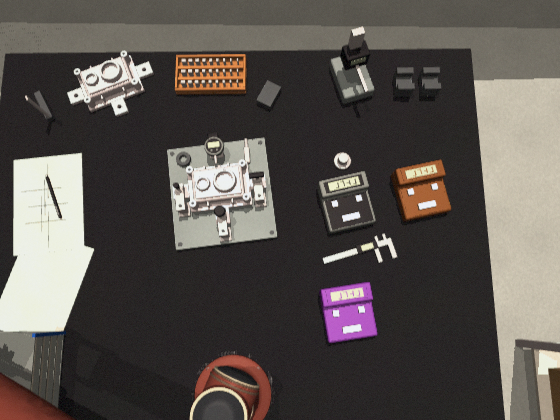

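View pics/scene.png

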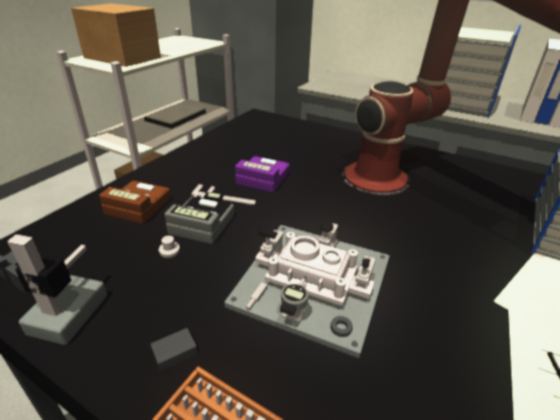

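The top view shows the fixture around (220,190). The stations appear to be slim left (178,187), oblong right (257,175) and round on the near side (220,212). The grey readout is at (347,203), with its record key near (351,216). I'll enlarge and measure.

Run:
```python
from h import *
d=dict(np.load('pics/top.npz'));c=d['color'][:,:,::-1]
a=cv2.resize(c[130:250,160:285],None,fx=4.5,fy=4.5,interpolation=cv2.INTER_CUBIC)
b=cv2.resize(c[165:240,310:385],None,fx=3,fy=3,interpolation=cv2.INTER_CUBIC)
o=np.zeros((a.shape[0],a.shape[1]+b.shape[1],3),np.uint8);o[:,:a.shape[1]]=a;o[:b.shape[0],a.shape[1]:]=b
cv2.imwrite('pics/crop.png',o);print(o.shape)
P=pts(d)
# dark tops within the fixture, height .09-.13
dark=(d['color'].max(2)<60)&(P[...,2]>.09)&(P[...,2]<.135)
n,l,st,ce=cv2.connectedComponentsWithStats(dark.astype(np.uint8))
for i in range(1,n):
    if st[i,4]>8 : print(st[i],ce[i].round(1),np.median(P[l==i],0).round(4),P[l==i].mean(0).round(4))
w=(d['color'].min(2)>170)&(P[...,2]>.035)&(P[...,2]<.06)
w[:, :310]=0
n,l,st,ce=cv2.connectedComponentsWithStats(w.astype(np.uint8))
for i in range(1,n):
    if st[i,4]>15 : print('w',st[i],ce[i].round(1),P[l==i].mean(0).round(4))
for p in [(170,150),(270,140),(275,236),(177,247)]: print(p,P[p[1],p[0]].round(4))
```

```text
(540, 787, 3)
[340  52  28  18 128] [351.4  63. ] [ 0.9344 -0.3429  0.1189] [ 0.9366 -0.3479  0.1191]
[250 172  14   7  49] [257.1 175. ] [ 0.5967 -0.0733  0.1249] [ 0.598  -0.0736  0.1233]
[175 184   4   5  14] [176.9 186.3] [0.5681 0.1508 0.1174] [0.5691 0.1502 0.1165]
[214 207  11  10  32] [219.6 212.7] [0.4913 0.0282 0.1177] [0.4929 0.0295 0.1181]
[ 41 333   8   5  18] [ 44.8 334.8] [0.1686 0.4811 0.1193] [0.1687 0.4827 0.1179]
[ 38 376   2  10  10] [ 38.7 380.5] [0.0558 0.4822 0.1306] [0.0558 0.4824 0.1298]
w [339 153  10   9  70] [343.1 157. ] [ 0.6753 -0.3247  0.0412]
w [432 183   6   7  33] [434.4 186.2] [ 0.5819 -0.587   0.0481]
w [408 188   6   7  34] [410.6 191.2] [ 0.5674 -0.5169  0.0479]
w [356 195   6   7  34] [358.4 197.8] [ 0.5484 -0.3644  0.0492]
w [332 200   6   7  35] [334.5 203.2] [ 0.5331 -0.2945  0.0479]
w [418 200  18  10 106] [426.8 204.4] [ 0.5274 -0.5612  0.0487]
w [342 212  18  10 111] [350.6 216.3] [ 0.4942 -0.34    0.0479]
w [358 306   7   7  43] [361.1 309. ] [ 0.2313 -0.3601  0.048 ]
w [333 310   6   7  41] [335.6 312.9] [ 0.221  -0.2887  0.0483]
w [343 324  19  10 130] [351.6 328.5] [ 0.1786 -0.3318  0.0482]
(170, 150) [0.709  0.197  0.0194]
(270, 140) [ 0.7446 -0.1066  0.0027]
(275, 236) [ 0.443  -0.121   0.0163]
(177, 247) [0.4126 0.1659 0.0155]
```

View pics/crop.png

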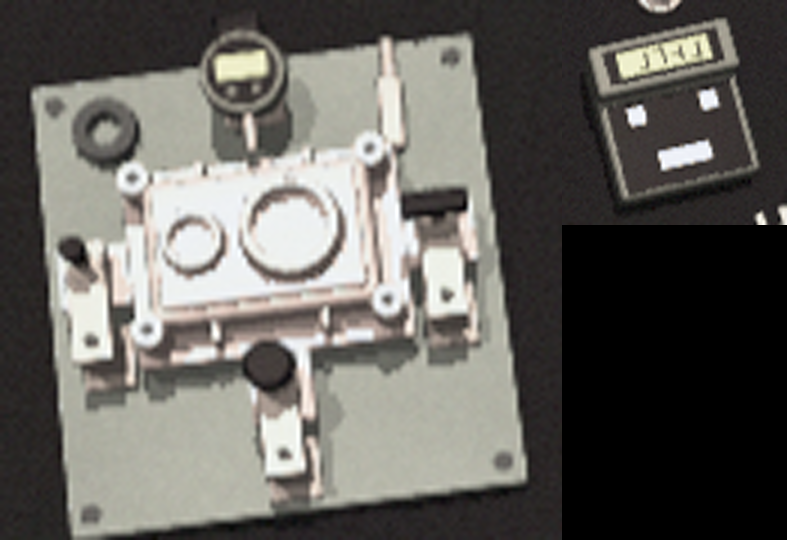

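In the enlarged crop, the round head is at the near station (crop 269,365, full image 219.8,211.1). The slim head is at the left (176.4,186) and the oblong at the right (256.4,175.1). The distance between slim and oblong is 225.6 mm against 226 mm expected, so the stations check out. The record key is at (350.6,216.3).

Run:
```python
from h import *
d=dict(np.load('pics/top.npz'));R,t,K=d['R'],d['t'],d['mtx'];P=pts(d)
def ray(u,v,z):
    r=R.T@np.linalg.inv(K)@[u,v,1];o=-R.T@t;return o+r*(z-o[2])/r[2]
for n,u,v in[('round',219.6,211.1),('obl',256.4,175),('slim',176.3,185.9)]:
    print(n,P[int(v)-2:int(v)+3,int(u)-2:int(u)+3,2].round(3).tolist(),ray(u,v,.122).round(4))
print(ray(350.6,216.3,.048))
# plate corners (crop coords/4.5+offset) at z=.018
for x,y in[(32,88),(470,35),(526,482),(72,538)]: print(ray(160+x/4.5,130+y/4.5,.018).round(4))
```

```text
round [[0.119, 0.119, 0.12, 0.121, 0.12], [0.116, 0.123, 0.122, 0.121, 0.115], [0.116, 0.12, 0.12, 0.123, 0.121], [0.119, 0.119, 0.12, 0.118, 0.122], [0.121, 0.121, 0.122, 0.121, 0.119]] [0.4964 0.029  0.122 ]
obl [[0.126, 0.129, 0.129, 0.124, 0.127], [0.13, 0.124, 0.126, 0.126, 0.126], [0.126, 0.123, 0.125, 0.123, 0.121], [0.125, 0.127, 0.126, 0.124, 0.125], [0.118, 0.124, 0.115, 0.121, 0.115]] [ 0.5984 -0.0716  0.122 ]
slim [[0.125, 0.124, 0.123, 0.124, 0.084], [0.121, 0.124, 0.121, 0.119, 0.119], [0.125, 0.121, 0.124, 0.128, 0.117], [0.126, 0.119, 0.122, 0.125, 0.118], [0.12, 0.116, 0.12, 0.114, 0.115]] [0.5687 0.1506 0.122 ]
[ 0.494057   -0.33989373  0.048     ]
[0.711  0.2062 0.018 ]
[ 0.7462 -0.09    0.018 ]
[ 0.4394 -0.1266  0.018 ]
[0.4047 0.1679 0.018 ]
```

Call:
arm_command:
  rows:
    - [0, [0.1, -0.14, 0], [0, 0, 0]]
    - [0, [0.2, -0.27, 0], [0, 0, 0]]
    - [0, [0.28, -0.4, 0], [0, 0, 0]]
    - [0, [0.36, -0.52, 0], [0, 0, 0]]
    - [0, [0.44, -0.64, 0], [0, 0, 0]]
    - [0, [0.52, -0.76, 0], [0, 0, 0]]
    - [0, [0.58, -0.88, 0], [0, 0, 0]]
    - [0, [0.65, -1.0, 0], [0, 0, 0]]
    - [0, [0.7, -1.0, 0], [0, 0, 0]]
    - [0, [0.7, -1.0, 0], [0, 0, 0]]

```text
time: 0.93
tool_pos: [0.3886, 0.2959, 0.231]
tool_rot: [0.001, 0.145, 0.989, -0.001]
contact_force: [0.2, -0.2, -0.4]
gripper_width: -0.002
grasp_force: 0.0
```

Call:
arm_command:
  rows:
    - [0, [0.05, -0.12, 0], [0, 0, 0]]
    - [0, [0.1, -0.24, 0], [0, 0, 0]]
    - [0, [0.15, -0.36, 0], [0, 0, 0]]
    - [0, [0.2, -0.48, 0], [0, 0, 0]]
    - [0, [0.25, -0.6, 0], [0, 0, 0]]
    - [0, [0.29, -0.72, -0.03], [0, 0, 0]]
    - [0, [0.33, -0.82, -0.1], [0, 0, 0]]
    - [0, [0.36, -0.89, -0.18], [0, 0, 0]]
    - [0, [0.36, -0.89, -0.25], [0, 0, 0]]
    - [0, [0.36, -0.89, -0.28], [0, 0, 0]]
    - [0, [0.36, -0.89, -0.28], [0, 0, 0]]

```text
time: 1.85
tool_pos: [0.4913, 0.0333, 0.1439]
tool_rot: [-0.003, 0.142, 0.99, -0.0]
contact_force: [-0.6, 0.3, -0.2]
gripper_width: 0.001
grasp_force: 0.0
```

Run:
```python
from h import *
for i in range(3):
    s=monitor.state();print(s['time'],s['tool_pos'],s['contact_force'])
    d=grab(['wrist','scene','top'][i],['w1.png','s1.png','t1.png'][i])
    if i==0: w=d
    if i==1: s1=d
c=s1['color'][:,:,::-1][200:350,220:400]
o=np.hstack([cv2.resize(w['color'][:,:,::-1],(400,300)),cv2.resize(c,(360,300),interpolation=cv2.INTER_CUBIC)])
cv2.imwrite('pics/m1.png',o)
```

```text
1.85 [0.49133075 0.03331993 0.14394334] [-0.61895098  0.28533552 -0.24472899]
1.9 [0.49251777 0.03356168 0.14605022] [-0.14965273 -0.38088782 -0.11168577]
1.95 [0.49354533 0.03364965 0.14762396] [-0.73562824  0.6516584   0.05317885]
```

View pics/m1.png

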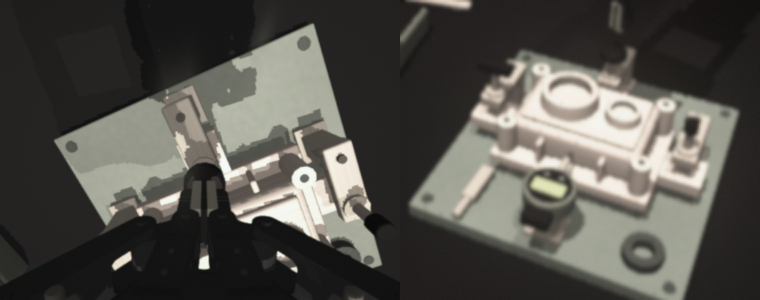

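The wrist view shows the fingertips over the round head. Settled positions match the commanded ones, so I'll press the round pin.

Call:
arm_command:
  rows:
    - [0, [0.008, -0.014, -0.03], [0, 0, 0]]
    - [0, [0.008, -0.014, -0.06], [0, 0, 0]]
    - [0, [0.008, -0.014, -0.075], [0, 0, 0]]
    - [0, [0.008, -0.014, -0.09], [0, 0, 0]]
    - [0, [0.008, -0.014, -0.105], [0, 0, 0]]
    - [0, [0.008, -0.014, -0.12], [0, 0, 0]]
    - [0, [0.008, -0.014, -0.13], [0, 0, 0]]
    - [0, [0.008, -0.014, -0.14], [0, 0, 0]]
    - [0, [0.008, -0.014, -0.145], [0, 0, 0]]
    - [0, [0.008, -0.014, -0.15], [0, 0, 0]]
    - [0, [0.008, -0.014, -0.15], [0, 0, 0]]
    - [0, [0.008, -0.014, -0.15], [0, 0, 0]]

```text
time: 3.0
tool_pos: [0.4962, 0.0284, 0.1022]
tool_rot: [0.0, 0.142, 0.99, -0.0]
contact_force: [0.6, -0.0, 1.0]
gripper_width: 0.0
grasp_force: 0.0
```

Call:
arm_command:
  rows:
    - [0, [0, 0, -0.003], [0, 0, 0]]
    - [0, [0, 0, -0.006], [0, 0, 0]]
    - [0, [0, 0, -0.006], [0, 0, 0]]
    - [0, [0, 0, -0.006], [0, 0, 0]]

```text
time: 3.33
tool_pos: [0.4963, 0.0285, 0.1007]
tool_rot: [0.0, 0.142, 0.99, -0.0]
contact_force: [0.4, 0.2, 1.7]
gripper_width: 0.0
grasp_force: 0.8
```

Call:
arm_command:
  rows:
    - [0, [0, 0, -0.002], [0, 0, 0]]
    - [0, [0, 0, -0.002], [0, 0, 0]]
    - [0, [0, 0, -0.002], [0, 0, 0]]

```text
time: 3.58
tool_pos: [0.4963, 0.0285, 0.1001]
tool_rot: [0.0, 0.142, 0.99, -0.0]
contact_force: [1.3, -0.4, 2.5]
gripper_width: 0.001
grasp_force: 1.1
```

Call:
arm_command:
  rows:
    - [0, [0, 0, -0.002], [0, 0, 0]]
    - [0, [0, 0, -0.003], [0, 0, 0]]
    - [0, [0, 0, -0.003], [0, 0, 0]]
    - [0, [0, 0, -0.003], [0, 0, 0]]

```text
time: 3.92
tool_pos: [0.4963, 0.0285, 0.1]
tool_rot: [0.0, 0.142, 0.99, -0.0]
contact_force: [-3.5, -1.1, 5.9]
gripper_width: -0.001
grasp_force: 3.3
```

Call:
arm_command:
  rows:
    - [0, [0, 0, -0.002], [0, 0, 0]]
    - [0, [0, 0, -0.003], [0, 0, 0]]
    - [0, [0, 0, -0.003], [0, 0, 0]]
    - [0, [0, 0, -0.003], [0, 0, 0]]

```text
time: 4.25
tool_pos: [0.4964, 0.0285, 0.0999]
tool_rot: [0.0, 0.142, 0.99, -0.0]
contact_force: [-5.1, 0.0, 10.4]
gripper_width: -0.003
grasp_force: 5.6
```

Round pin is home: z stays at 0.0999 while the force climbs to 10 N. Next, the oblong pin.

Call:
arm_command:
  rows:
    - [0, [0, 0, 0.05], [0, 0, 0]]
    - [0, [0, 0, 0.13], [0, 0, 0]]
    - [0, [0.02, -0.02, 0.2], [0, 0, 0]]
    - [0, [0.1, -0.1, 0.2], [0, 0, 0]]
    - [0, [0.19, -0.19, 0.2], [0, 0, 0]]
    - [0, [0.27, -0.27, 0.2], [0, 0, 0]]
    - [0, [0.34, -0.337, 0.18], [0, 0, 0]]
    - [0, [0.34, -0.337, 0.14], [0, 0, 0]]
    - [0, [0.34, -0.337, 0.12], [0, 0, 0]]
    - [0, [0.34, -0.337, 0.11], [0, 0, 0]]
    - [0, [0.34, -0.337, 0.11], [0, 0, 0]]

```text
time: 5.17
tool_pos: [0.5962, -0.0714, 0.1291]
tool_rot: [-0.002, 0.142, 0.99, 0.0]
contact_force: [0.2, -0.6, 0.1]
gripper_width: 0.002
grasp_force: 0.0
```

Run:
```python
from h import *
w=grab('wrist','w2.png');t=grab('top','t2.png')
print(monitor.state()['tool_pos'])
P=pts(t);m=(P[...,2]>.09)&(P[...,2]<.13)
c=t['color'][:,:,::-1][130:250,160:285]
o=np.hstack([cv2.resize(w['color'][:,:,::-1],(460,345)),cv2.resize(c,(340,345),interpolation=cv2.INTER_CUBIC)])
cv2.imwrite('pics/m2.png',o)
```

```text
[ 0.59727484 -0.07153276  0.13095279]
```

View pics/m2.png

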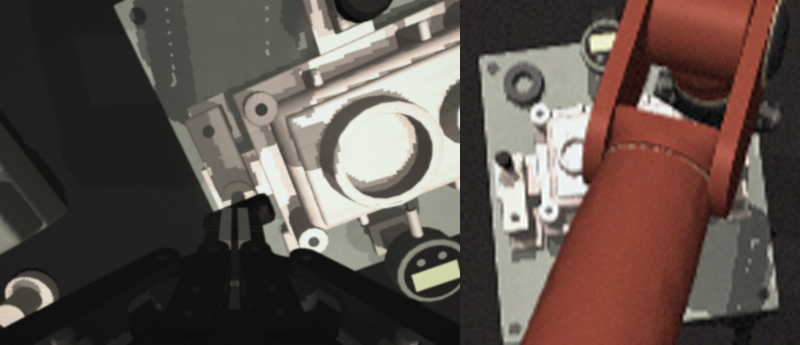

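The wrist view shows the fingertips centred on the oblong head, at about (238,205).

Call:
arm_command:
  rows:
    - [0, [0, 0, -0.015], [0, 0, 0]]
    - [0, [0, 0, -0.03], [0, 0, 0]]
    - [0, [0, 0, -0.045], [0, 0, 0]]
    - [0, [0, 0, -0.06], [0, 0, 0]]
    - [0, [0, 0, -0.075], [0, 0, 0]]
    - [0, [0, 0, -0.09], [0, 0, 0]]
    - [0, [0, 0, -0.095], [0, 0, 0]]
    - [0, [0, 0, -0.1], [0, 0, 0]]
    - [0, [0, 0, -0.103], [0, 0, 0]]
    - [0, [0, 0, -0.106], [0, 0, 0]]
    - [0, [0, 0, -0.106], [0, 0, 0]]
    - [0, [0, 0, -0.106], [0, 0, 0]]

```text
time: 6.27
tool_pos: [0.598, -0.0724, 0.1]
tool_rot: [-0.0, 0.142, 0.99, 0.0]
contact_force: [-1.0, 2.6, 4.8]
gripper_width: -0.002
grasp_force: 2.7
```

Call:
arm_command:
  rows:
    - [0, [0, 0, -0.002], [0, 0, 0]]
    - [0, [0, 0, -0.003], [0, 0, 0]]
    - [0, [0, 0, -0.003], [0, 0, 0]]
    - [0, [0, 0, -0.003], [0, 0, 0]]

```text
time: 6.6
tool_pos: [0.5981, -0.0724, 0.1]
tool_rot: [-0.0, 0.142, 0.99, 0.0]
contact_force: [-3.1, 2.7, 8.6]
gripper_width: 0.0
grasp_force: 4.6
```

Oblong pin is home. Next, the slim pin.

Call:
arm_command:
  rows:
    - [0, [0, 0, 0.06], [0, 0, 0]]
    - [0, [0, 0, 0.15], [0, 0, 0]]
    - [0, [0, 0.03, 0.22], [0, 0, 0]]
    - [0, [-0.02, 0.15, 0.22], [0, 0, 0]]
    - [0, [-0.04, 0.28, 0.22], [0, 0, 0]]
    - [0, [-0.06, 0.41, 0.22], [0, 0, 0]]
    - [0, [-0.08, 0.54, 0.22], [0, 0, 0]]
    - [0, [-0.09, 0.66, 0.22], [0, 0, 0]]
    - [0, [-0.098, 0.745, 0.2], [0, 0, 0]]
    - [0, [-0.098, 0.745, 0.15], [0, 0, 0]]
    - [0, [-0.098, 0.745, 0.115], [0, 0, 0]]
    - [0, [-0.098, 0.745, 0.115], [0, 0, 0]]

```text
time: 7.6
tool_pos: [0.5661, 0.1504, 0.129]
tool_rot: [-0.003, 0.142, 0.99, -0.001]
contact_force: [-0.2, -0.5, -1.3]
gripper_width: -0.004
grasp_force: 0.0
```

Run:
```python
from h import *
w=grab('wrist','w3.png');t=grab('scene','t3.png')
print(monitor.state()['tool_pos'])
c=t['color'][:,:,::-1][200:350,220:400]
o=np.hstack([cv2.resize(w['color'][:,:,::-1],(400,300)),cv2.resize(c,(360,300),interpolation=cv2.INTER_CUBIC)])
cv2.imwrite('pics/m3.png',o)
```

```text
[0.56791845 0.14999884 0.13169404]
```

View pics/m3.png

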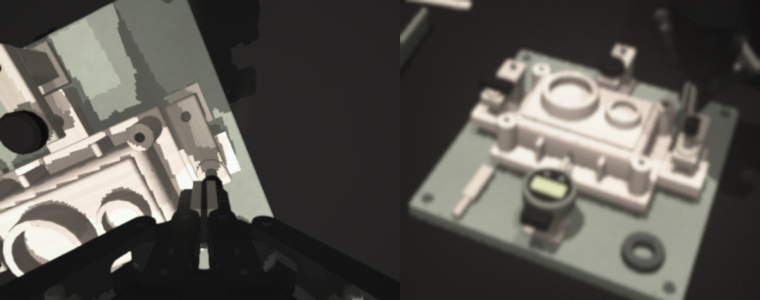

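The wrist view (210,178) and the scene crop (690,115) both show the fingertips directly over the slim head.

Call:
arm_command:
  rows:
    - [0, [0, 0, -0.015], [0, 0, 0]]
    - [0, [0, 0, -0.03], [0, 0, 0]]
    - [0, [0, 0, -0.045], [0, 0, 0]]
    - [0, [0, 0, -0.06], [0, 0, 0]]
    - [0, [0, 0, -0.075], [0, 0, 0]]
    - [0, [0, 0, -0.09], [0, 0, 0]]
    - [0, [0, 0, -0.1], [0, 0, 0]]
    - [0, [0, 0, -0.106], [0, 0, 0]]
    - [0, [0, 0, -0.11], [0, 0, 0]]
    - [0, [0, 0, -0.112], [0, 0, 0]]
    - [0, [0, 0, -0.112], [0, 0, 0]]
    - [0, [0, 0, -0.112], [0, 0, 0]]

```text
time: 8.7
tool_pos: [0.5688, 0.151, 0.1]
tool_rot: [0.0, 0.142, 0.99, -0.0]
contact_force: [-0.2, -1.7, 4.3]
gripper_width: -0.002
grasp_force: 2.6
```

Call:
arm_command:
  rows:
    - [0, [0, 0, -0.002], [0, 0, 0]]
    - [0, [0, 0, -0.003], [0, 0, 0]]
    - [0, [0, 0, -0.003], [0, 0, 0]]
    - [0, [0, 0, -0.003], [0, 0, 0]]

```text
time: 9.03
tool_pos: [0.5689, 0.151, 0.1]
tool_rot: [0.0, 0.142, 0.99, -0.0]
contact_force: [-3.2, -2.3, 9.4]
gripper_width: -0.001
grasp_force: 4.6
```

Call:
arm_command:
  rows:
    - [0, [0, 0, 0.06], [0, 0, 0]]
    - [0, [0, 0, 0.16], [0, 0, 0]]
    - [0, [-0.02, -0.05, 0.25], [0, 0, 0]]
    - [0, [-0.04, -0.17, 0.27], [0, 0, 0]]
    - [0, [-0.06, -0.3, 0.27], [0, 0, 0]]
    - [0, [-0.08, -0.43, 0.27], [0, 0, 0]]
    - [0, [-0.1, -0.56, 0.27], [0, 0, 0]]
    - [0, [-0.12, -0.69, 0.27], [0, 0, 0]]
    - [0, [-0.14, -0.82, 0.27], [0, 0, 0]]
    - [0, [-0.16, -0.94, 0.27], [0, 0, 0]]
    - [0, [-0.16, -1.0, 0.27], [0, 0, 0]]
    - [0, [-0.16, -1.0, 0.27], [0, 0, 0]]

```text
time: 10.03
tool_pos: [0.5197, -0.1517, 0.1785]
tool_rot: [-0.001, 0.144, 0.99, 0.0]
contact_force: [0.4, -0.3, 0.3]
gripper_width: 0.003
grasp_force: 0.0
```

Call:
arm_command:
  rows:
    - [0, [-0.01, -0.12, 0], [0, 0, 0]]
    - [0, [-0.03, -0.25, 0], [0, 0, 0]]
    - [0, [-0.05, -0.38, 0], [0, 0, 0]]
    - [0, [-0.07, -0.5, 0], [0, 0, 0]]
    - [0, [-0.09, -0.6, -0.05], [0, 0, 0]]
    - [0, [-0.09, -0.637, -0.15], [0, 0, 0]]
    - [0, [-0.09, -0.637, -0.26], [0, 0, 0]]
    - [0, [-0.09, -0.637, -0.33], [0, 0, 0]]
    - [0, [-0.09, -0.637, -0.36], [0, 0, 0]]
    - [0, [-0.09, -0.637, -0.36], [0, 0, 0]]
    - [0, [-0.09, -0.637, -0.36], [0, 0, 0]]

```text
time: 10.95
tool_pos: [0.494, -0.3392, 0.0715]
tool_rot: [-0.0, 0.141, 0.99, 0.0]
contact_force: [-0.6, 0.5, 0.0]
gripper_width: -0.003
grasp_force: 0.0
```

Run:
```python
from h import *
w=grab('wrist','w4.png');t=grab('top','t4.png')
print(monitor.state()['tool_pos'])
P=pts(t)
for n,x,y in[('round',.4964,.0288),('obl',.5984,-.072),('slim',.569,.151)]:
    m=np.hypot(P[...,0]-x,P[...,1]-y)<.007
    print(n,m.sum(),np.median(P[m],0).round(4))
c=t['color'][:,:,::-1][130:250,160:285]
o=np.hstack([cv2.resize(w['color'][:,:,::-1],(440,330)),cv2.resize(c,(345,330),interpolation=cv2.INTER_CUBIC)])
cv2.imwrite('pics/m4.png',o)
```

```text
[ 0.49507303 -0.34043644  0.07361694]
round 18 [0.4961 0.0279 0.0998]
obl 27 [ 0.5969 -0.0719  0.0997]
slim 29 [0.569  0.1506 0.0941]
```

View pics/m4.png

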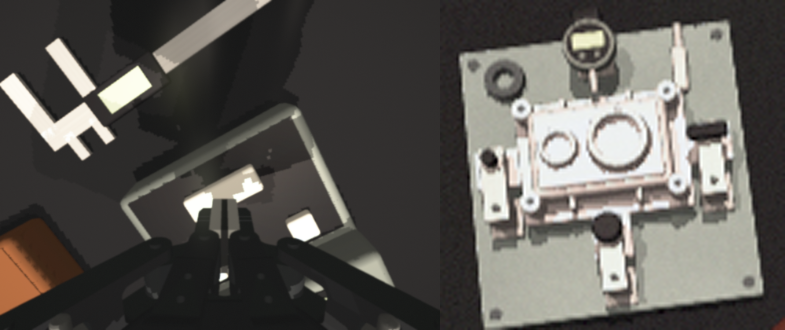

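All three pin heads read about 100 mm high and the housing hasn't moved. The fingertips are over the white record key, at about (225,195). Now tapping it.

Call:
arm_command:
  rows:
    - [0, [0, 0, -0.03], [0, 0, 0]]
    - [0, [0, 0, -0.06], [0, 0, 0]]
    - [0, [0, 0, -0.07], [0, 0, 0]]
    - [0, [0, 0, -0.077], [0, 0, 0]]
    - [0, [0, 0, -0.084], [0, 0, 0]]
    - [0, [0, 0, -0.09], [0, 0, 0]]
    - [0, [0, 0, -0.093], [0, 0, 0]]
    - [0, [0, 0, -0.093], [0, 0, 0]]
    - [0, [0, 0, -0.093], [0, 0, 0]]

```text
time: 11.8
tool_pos: [0.4937, -0.3401, 0.044]
tool_rot: [0.0, 0.142, 0.99, 0.0]
contact_force: [-1.6, 2.3, 4.1]
gripper_width: -0.004
grasp_force: 2.2
```

Key is fully down: z is 0.044 at 4 N. I'll add a touch more, then release.

Call:
arm_command:
  rows:
    - [0, [0, 0, -0.002], [0, 0, 0]]
    - [0, [0, 0, -0.002], [0, 0, 0]]
    - [0, [0, 0, 0.01], [0, 0, 0]]
    - [0, [0, 0, 0.04], [0, 0, 0]]
    - [0, [0, 0, 0.12], [0, 0, 0]]
    - [0, [0, 0, 0.24], [0, 0, 0]]
    - [0, [0, 0, 0.36], [0, 0, 0]]
    - [0, [0, 0, 0.45], [0, 0, 0]]
    - [0, [0, 0, 0.45], [0, 0, 0]]
    - [0, [0, 0, 0.45], [0, 0, 0]]
    - [0, [0, 0, 0.45], [0, 0, 0]]

```text
time: 12.72
tool_pos: [0.4933, -0.34, 0.178]
tool_rot: [-0.0, 0.142, 0.99, 0.0]
contact_force: [-0.5, -0.2, -1.0]
gripper_width: -0.004
grasp_force: 0.0
```

Run:
```python
from h import *
w=grab('wrist','w5.png');s=monitor.state();print(s['time'],s['tool_pos'],s['contact_force'])
P=pts(w);m=(w['color'].min(2)>150)&(P[...,2]>.035)&(P[...,2]<.06)&(np.hypot(P[...,0]-.494,P[...,1]+.34)<.025)
print(m.sum(),np.median(P[m],0))
cv2.imwrite('pics/w5.png',w['color'][:,:,::-1])
```

```text
12.7667 [ 0.4929161  -0.33954718  0.17688759] [ 0.43525598  0.29570826 -0.80812474]
1376 [ 0.49270615 -0.33992707  0.04860353]
```

View pics/w5.png

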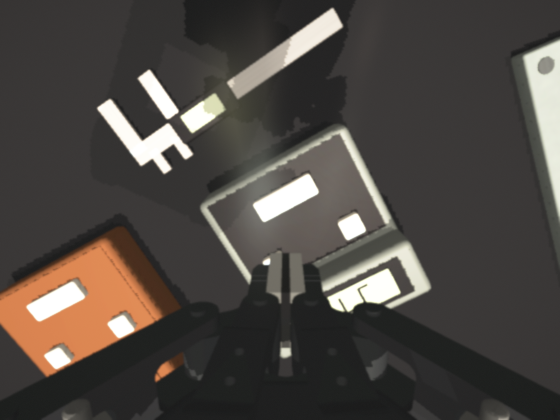

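The record key, at (286,197), is back up at 48.6 mm. The caliper and readout look undisturbed and the arm is clear, so I'm handing in.

```bash
python3 -c "
from plant import manip;print(manip.job_done())"
```

```text
the job is handed in; nothing more can be done
None
```

I pressed the round, oblong and slim pins home in that order, then tapped the record key, which came back up; the job was handed in at about 13 s with the arm clear of everything, and the judge's result isn't shown to me.

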